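# Third hand: press a circuit board against the sprung jaw of a board holder

## Robot

A 6-joint arm with a two-finger parallel gripper is mounted at the origin on the work surface. World frame = base frame: x ahead of the robot, y to its left, z up, the work surface at z = 0. Lengths are in m, angles in degrees, forces in N, time in s.
With the tool pointing down it reaches from about 0.25 to 0.725 m from the base axis. Payload 9.7 kg.
Tool frame: the origin (TCP) lies midway between the tips of the shut fingers; the grasp point (between the pads) lies 19 mm behind it; z points along the fingers, y is the line along which they close (so a half turn about z gives the same grasp; the last joint's range is limited). The gripper opens to 85 mm and grips with 20 to 120 N. Pads are 22 mm wide; open, the fingers measure 114 mm over their backs; the gripper's body (76 mm by 85 mm) begins 54 mm behind the grasp point. The pads swing forward as they close: fully open they stand 13 mm farther back than shut.
Start: joints at [0, 4.979, 10.078, 95.1, 0, 90], TCP at [0.55, -0, 0.231] pointing down, gripper open.
Joint ranges: [-179.16, 179.16], [-48.56, 103.87], [-65.8, 70.77], [-126.05, 130.52], [-82.76, 87.17], [-180, 180]. Speed limits (degrees/s): [127.2, 127.2, 147.25, 180, 180, 180].

## Interface

Orientations are given as [roll, pitch, yaw] about the fixed x, y, z axes, in that order (R = Rz(yaw) Ry(pitch) Rx(roll)).
In Python, from workcell import bot gives the robot as it stands.
- The arm moves only by the shell command python3 -m crank 'ROWS' [FORCE]. ROWS is JSON, a list of rows, each an object with "gripper": the finger opening in mm, from 0 to 85.4; "travel": the shift along the tool's x, y, z in mm, a list of three; "twist": the turn, a rotation vector about the tool's x, y, z in rad, a list of three. In form: [{"gripper": gripper, "travel": [tx, ty, tz], "twist": [rx, ry, rz]}, ...]. A call has 1 to 12 rows; each row shifts and turns the commanded pose from where the row before left it, along the tool's axes as they then stand; what a row does not reach is not made up. A row lasts 1/8 s, in which the tool goes at most 62.5 mm and 10.7 degrees, less where a joint would pass 70% of its speed; a pose out of reach is approached as far as the arm can. A call is refused whole if a number of a shift passes 62.5 or a number of a turn 0.188, either way. A call with a gripper value outside its range is refused whole. The fingers move at their own pace and stop on an object; FORCE is the grip in N (left out, the last holds). Time passes only in rows, so rows that do not move let the fingers close. It gives the time, the measured TCP pose, the force, the opening and the grip force at its end, in the units of the state.
- bot.get_obs(): the state, without advancing time (a new reading comes with each control period).
- bot.camera(name): name is "scene" or "side" or "wrist"; returns the picture (420x560x3 uint8, red, green, blue); there is no depth.
- bot.calibration(name): a dict with "vfov" (degrees; the focal length in pixels is half the picture's height over the tangent of half this angle, whatever the lens; pixels are square), "cx", "cy" (the principal point, pixels), "k1" (the pictures are not rectified: a ray, as slopes to the right and down, at radius r is drawn at 1 + k1 r^2 times it, then the intrinsics apply), "camera_from_world" (4x4, takes a point from world to camera coordinates). Camera axes: x right, y down, z forward; pixel columns grow to the right and rows downward; lengths in m; the calibration is good to about 2 mm. A picture is of the moment at which its call begins: read the wrist's pose just before it. calibration takes no time and is no camera call; for the wrist camera it gives the pose at the moment of the call.
- bot.job_done(): hands the job in; it is judged then, once.
The state is a dict: "time": time; "q": joint angles; "qd": joint speeds; "joint_efforts": joint torques, N m; "ee_pos": TCP position; "tcp_rot": TCP orientation; "wrist_force": force on the tool from outside, world axes, zero at the start; "torque": the same for the moment, N m; "opening": finger opening in m; "grasp_force": force on a finger pad.
Only numpy, scipy, OpenCV 4.12 (cv2) and the standard library are available. Lean on these libraries where they do the work, as an engineer would, in place of code of your own. Each camera call takes 0.05 s, during which the arm holds its last target. There are 200 camera calls.

## Task

Pick up the circuit board by its tall metal can, lay it flat on the two rails of the board holder, centred between them, and push its edge farthest from the can squarely against the sprung steel jaw with a steady 8 N (that is the jaw pushed back about 10 mm, half of its travel), never forcing it with 20 N or more. Keep that push for three seconds and finish while still holding the board there, so that I can tighten the clamps; do not let go, and leave the cup, jar and screwdriver where they are.

Things in the scene. Friction and masses are not known exactly. Their poses are not given: they have to be found in the camera images.
- can (a point): Centre of the board's tall plain steel shield can, a box 50 mm (board x) by 36 mm (board y) by 30 mm high: the place to grip, across the 36 mm. At the start it is 19 mm above the table, can top 34 mm. It lies 15 mm from the board's middle towards board -x; axes as the board's. The board's top is bare beside the can's long sides.
- board: Loose dark green circuit board, 110 mm (x) by 84 mm (y) by 4 mm thick, about 0.18 kg, with the can on top; lies flat on the mat, can up. Origin: centre of its underside, x towards the edge that goes to the jaw (the short, 84 mm edge farther from the can), z up. The other parts on it are low (under 12 mm).
- edge (a point): Middle of the board edge that is to touch the jaw, at half thickness: 55 mm from the board's origin along board x, 70 mm from the can's centre along board x.
- holder: Fixed board holder: dark steel base 210 mm (x) by 150 mm (y) by 12 mm, with two white plastic rails along x and a sprung steel jaw at +x. Origin: centre of the base's underside, on the table; x points along the rails towards the jaw, z up. A fixed block behind the jaw (x = 92 to 104 mm) is 38 mm tall; four thumbscrew clamps, tops at 32 mm, stand at x = +-40, y = +-64 mm.
- bed (a point): Point midway between the holder's rails, above its origin, level with the rail tops on which the board lies: 22 mm above the table. The rails are 8 mm wide, at y = +-36 mm, from x = -70 to +78 mm. Axes as the holder's.
- jaw_face (a point): Centre of the jaw's flat face, which looks to holder -x; it moves with the jaw. The jaw is 56 mm (y) by 14 mm (x), from 14 to 40 mm above the table. At rest the face is at holder x = 55 mm, y = 0; this point is 24 mm above the table.
- jaw: The sprung jaw itself, sliding along holder +x by at most 20 mm. Origin: in its face plane, at its lower edge, 14 mm above the table; at rest at holder (55, 0, 14) mm. It pushes back with 2 N when it starts to move and 0.6 N more per mm: 5 N at 5 mm, 8 N at 10 mm, 11 N at 15 mm, 14 N at its end stop, which is rigid.
- cup: Black open cup, 76 mm across, 85 mm tall; bystander. Origin: centre of its underside.
- jar: Small amber jar, 44 mm across, 45 mm tall; bystander. Origin: centre of its underside.
- driver: Screwdriver with a black handle, 170 mm long, lying along its x; bystander. Origin: at its underside.
Things that resemble listed ones, but are neither listed nor needed, are in the scene too. Leave any brown or red look-alike of the board alone.

How it is judged (in metres and radians):
On the way:
1. the board, on the rails and square, is pressed on the jaw with 5 to 11 N for two seconds (z of edge in the frame of holder between 0.02 and 0.028 m and y of edge in the frame of holder between -0.01 and 0.01 m and angle between the x axis of board and the x axis of holder, either way round below 0.07 rad and angle between board's own z axis and vertical below 0.05 rad and contact force between board and jaw between 5 and 11 N and contact force between the fingers and board above 1 N and horizontal distance between edge and jaw_face below 0.012 m), for 2 s.
At the end, for the whole second after the job is handed in: The robot still holds the board flat on the rails (height within 4 mm, tilt under 0.05 rad), centred within 10 mm, square within 0.07 rad, the edge farthest from the can on the jaw (middles within 12 mm) and pressing it with 5 to 11 N, at rest (under 10 mm/s) (all of step 1 and linear speed of board below 0.01 m/s); the arm keeps its last pose, push and grip.
It fails at once if the jaw is pressed with 20 N or more (contact force between board and jaw above 20 N).
It fails at once if the cup is moved (distance of cup from where it was at the start of the episode above 0.03 m).
It fails at once if the jar is moved (distance of jar from where it was at the start of the episode above 0.03 m).
It fails at once if the screwdriver is moved (distance of driver from where it was at the start of the episode above 0.03 m).
It also fails if it takes over 54 s, if anything falls off the work surface, if the arm or the gripper's body presses on something with over 40 N, if the wrist force passes 120 N, or if a joint passes its speed limit or range.

## Working session

There is one attempt and no reset: what is moved stays moved. The work goes in short steps, Python scripts to look and compute and a shell command to move; the robot and the scene stay as the last step left them, time stands still between calls to the robot, and variables do not carry over. Pictures are saved under pics/ and viewed, at most 10 in all, crops included, and the job is handed in when it is done.

```bash
ls; mkdir -p pics; python3 - <<'E'
from workcell import bot
import cv2,numpy as np
for n in("scene","side"):
    im=bot.camera(n); cv2.imwrite(f"pics/{n}0.png",im[:,:,::-1])
    c=bot.calibration(n); print(n,c)
print(bot.get_obs())
E
```

```text
pics
scene {'vfov': 45.476790571120766, 'cx': 285.50116710525174, 'cy': 212.01545422640083, 'k1': -0.025968278458118794, 'camera_from_world': array([[-0.17778334,  0.98396448,  0.01438724,  0.1420473 ],
       [ 0.73031041,  0.14172394, -0.66825222, -0.38375435],
       [-0.65957547, -0.10829696, -0.74379565,  1.43100331],
       [ 0.        ,  0.        ,  0.        ,  1.        ]])}
side {'vfov': 44.99675819309126, 'cx': 272.1050119223472, 'cy': 219.9523689381129, 'k1': -0.08424083634554216, 'camera_from_world': array([[-0.87515972, -0.48371624,  0.01068025,  0.48222822],
       [-0.31863939,  0.55960363, -0.76505733,  0.2524675 ],
       [ 0.36409395, -0.6729505 , -0.6438736 ,  0.80812234],
       [ 0.        ,  0.        ,  0.        ,  1.        ]])}
{'time': 0.1, 'q': array([1.23056902e-03, 5.01098384e+00, 1.00392360e+01, 9.50984467e+01,
       3.14153400e-04, 9.00019762e+01]), 'qd': array([-0.00122127,  0.01033513,  0.17335877,  0.00283058, -0.01495692,
        0.09252548]), 'joint_efforts': array([ 5.47294949e-04, -5.21561801e+01,  4.65652657e+01,  1.59993977e-02,
       -1.19309320e-06, -5.24902489e-06]), 'ee_pos': array([5.49807805e-01, 1.33711450e-05, 2.30626998e-01]), 'tcp_rot': array([-1.79929805e+02, -3.11732131e-04,  8.99992540e+01]), 'wrist_force': array([ 0.25142995,  0.25483548, -0.54019186]), 'torque': array([ 0.00759961,  0.01227616, -0.00322654]), 'grasp_force': 0.0, 'opening': 0.08555311819784969}
```

View pics/scene0.png

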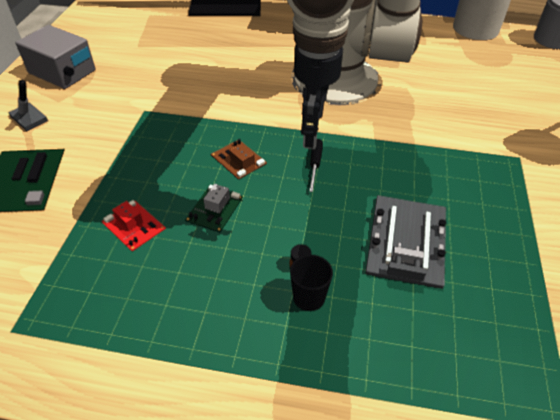

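View pics/side0.png

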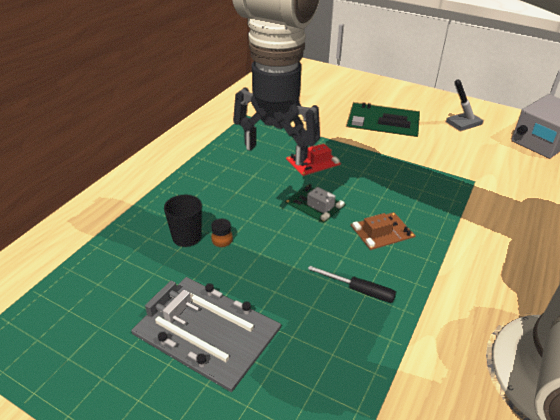

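Scene: the green board is at about (215,207) with its can at (217,198). The holder is at (408,240) with the jaw at its lower (+x) end, and the cup is at (311,282) with the jar at (300,258). Next I'll convert these to world positions.

```bash
cat > h.py <<'E'
from workcell import bot
import cv2,numpy as np
from scipy.spatial.transform import Rotation as R
def K(c):
    f=210/np.tan(np.radians(c['vfov']/2)); return np.array([[f,0,c['cx']],[0,f,c['cy']],[0,0,1.]]),np.array([c['k1'],0,0,0,0.])
def world(c,uv,z):
    k,d=K(c); p=cv2.undistortPoints(np.float64(uv).reshape(-1,1,2),k,d)[:,0]
    M=c['camera_from_world']; r=np.c_[p,np.ones(len(p))]@M[:3,:3]; o=-M[:3,:3].T@M[:3,3]
    return o+r*((np.broadcast_to(z,len(p))-o[2])/r[:,2])[:,None]
def proj(c,P):
    k,d=K(c); M=c['camera_from_world']
    return cv2.projectPoints(np.float64(P).reshape(-1,1,3),cv2.Rodrigues(M[:3,:3])[0],M[:3,3],k,d)[0][:,0]
E
python3 - <<'E'
from h import *
np.set_printoptions(precision=3,suppress=True)
c=bot.calibration("scene")
print(world(c,[[217,194],[214,209],[408,240],[390,235],[430,235],[311,303],[300,258]],[.034,.004,.012,.022,.022,0,.04]))
c=bot.calibration("wrist");M=c['camera_from_world'];print(c,-M[:3,:3].T@M[:3,3],bot.get_obs()['ee_pos'])
im=np.hstack([cv2.resize(cv2.imread("pics/scene0.png")[170:240,170:260],None,fx=4.4,fy=4.4,interpolation=2),cv2.resize(cv2.imread("pics/side0.png")[170:240,275:365],None,fx=4.4,fy=4.4,interpolation=2)])
cv2.imwrite("pics/crop.png",im)
E
```

```text
[[ 0.542 -0.196  0.034]
 [ 0.559 -0.2    0.004]
 [ 0.573  0.213  0.012]
 [ 0.576  0.175  0.022]
 [ 0.56   0.255  0.022]
 [ 0.75   0.039  0.   ]
 [ 0.681  0.006  0.04 ]]
{'vfov': 65.60995624672702, 'cx': 280.93025071003143, 'cy': 207.29023104213408, 'k1': -0.023527990305913925, 'camera_from_world': array([[ 1.   , -0.   , -0.001, -0.548],
       [ 0.   , -0.95 ,  0.312, -0.04 ],
       [-0.001, -0.312, -0.95 ,  0.381],
       [ 0.   ,  0.   ,  0.   ,  1.   ]])} [0.549 0.081 0.374] [0.55  0.    0.231]
```

View pics/crop.png

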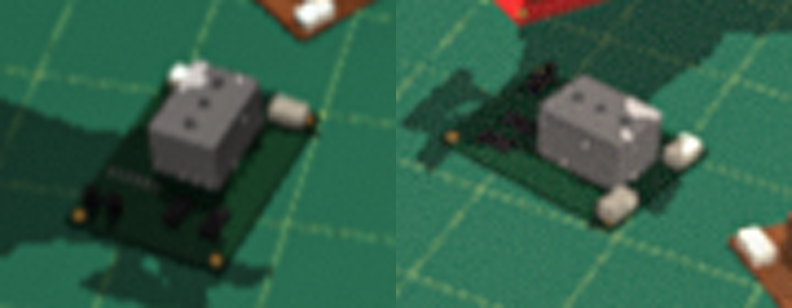

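```bash
python3 - <<'E'
from h import *
np.set_printoptions(precision=4,suppress=True)
c=bot.calibration("scene")
P=world(c,np.array([[78,216],[215,262],[312,120]])/4.4+170,.004);print(P)
print(np.degrees(np.arctan2(*(P[1]-P[2])[1::-1])),np.degrees(np.arctan2(*(P[1]-P[0])[1::-1])),np.linalg.norm(P[1]-P[2]),np.linalg.norm(P[1]-P[0]))
# holder axis from rails
Q=world(c,[[392,206],[389,261],[427,211],[427,262]],.022);print(Q,np.degrees(np.arctan2(*(Q[1]-Q[0])[1::-1])),np.degrees(np.arctan2(*(Q[3]-Q[2])[1::-1])))
E
```

```text
[[ 0.5976 -0.247   0.004 ]
 [ 0.613  -0.1747  0.004 ]
 [ 0.514  -0.1516  0.004 ]]
-13.13401142585318 77.9773131123212 0.10165662942985369 0.07395810107963988
[[0.4939 0.1759 0.022 ]
 [0.6418 0.1757 0.022 ]
 [0.4941 0.2499 0.022 ]
 [0.6304 0.2488 0.022 ]] -0.09708512522370309 -0.47063489393390906
```

Board yaw is about -13°, with the can at about (0.541,-0.196), and the holder yaw is about 0°. I'll move over the board and test the wrist turn direction.

```bash
python3 -m crank '[{"gripper":85,"travel":[-49,-2,20],"twist":[0,0,0]},{"gripper":85,"travel":[-49,-2,20],"twist":[0,0,0]},{"gripper":85,"travel":[-49,-2,20],"twist":[0,0,0]},{"gripper":85,"travel":[-49,-2,20],"twist":[0,0,0]},{"gripper":85,"travel":[0,0,0],"twist":[0,0,0.18]},{"gripper":85,"travel":[0,0,0],"twist":[0,0,0]}]' 60; python3 -c "
from workcell import bot
o=bot.get_obs();print(o['q'],o['tcp_rot'])"
```

```text
time: 0.85
ee_pos: [0.5416, -0.1964, 0.1507]
tcp_rot: [-179.9, -0.0, 79.7]
wrist_force: [0.3, 0.3, 1.4]
opening: 0.0851
grasp_force: 0.0
[-1.99343851e+01  7.74368192e+00  4.16968240e+00  8.64955151e+01
  5.18064285e-03  8.03871202e+01] [-1.79932327e+02 -1.67161665e-02  7.96784817e+01]
```

```bash
python3 -m crank '[{"gripper":85,"travel":[0,0,0],"twist":[0,0,-0.17]},{"gripper":85,"travel":[0,0,0],"twist":[0,0,-0.17]},{"gripper":85,"travel":[0,0,0],"twist":[0,0,-0.17]},{"gripper":85,"travel":[0,0,0],"twist":[0,0,-0.17]},{"gripper":85,"travel":[0,0,0],"twist":[0,0,-0.17]},{"gripper":85,"travel":[0,0,0],"twist":[0,0,-0.17]},{"gripper":85,"travel":[0,0,0],"twist":[0,0,-0.17]},{"gripper":85,"travel":[0,0,0],"twist":[0,0,-0.17]},{"gripper":85,"travel":[0,0,0],"twist":[0,0,-0.17]},{"gripper":85,"travel":[0,0,0],"twist":[0,0,0]}]' 60; python3 - <<'E'
from h import *
c=bot.calibration("wrist");np.save("c1.npy",c,allow_pickle=True)
im=bot.camera("wrist");cv2.imwrite("pics/w1.png",im[:,:,::-1])
E
```

```text
time: 2.1
ee_pos: [0.5422, -0.1953, 0.1516]
tcp_rot: [180.0, 0.0, 167.5]
wrist_force: [-0.1, -0.3, -0.1]
opening: 0.0849
grasp_force: 0.0
```

View pics/w1.png

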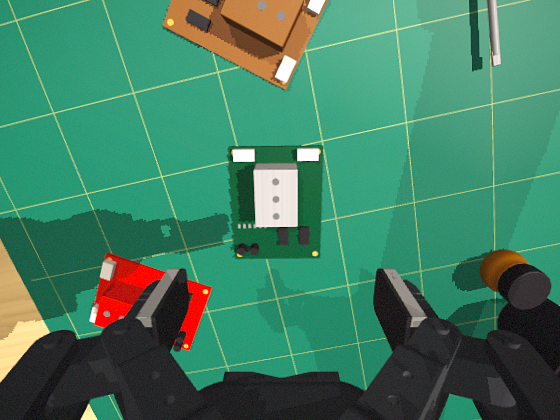

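The wrist view shows the board corners at about (229,147), (323,147), (321,258) and (236,258). The bright can top spans (254–298, 169–227).

```bash
python3 - <<'E'
from h import *
np.set_printoptions(precision=4,suppress=True)
c=np.load("c1.npy",allow_pickle=True).item()
P=world(c,[[229,147],[323,147],[321,258],[236,258]],.004);print(P,P.mean(0))
T=world(c,[[254.5,169.5],[297.5,169.5],[298,227],[254.5,227]],.034);print(T,T.mean(0))
d=lambda a,b:(np.degrees(np.arctan2(*(b-a)[1::-1])),np.linalg.norm(b-a))
print(d(P[1],P[2]),d(P[0],P[3]),d(P[0],P[1]),d(P[3],P[2]),d(T[1],T[2]),d(T[0],T[3]),d(T[0],T[1]),d(T[3],T[2]))
E
```

```text
[[ 0.4911 -0.231   0.004 ]
 [ 0.5091 -0.1496  0.004 ]
 [ 0.6163 -0.1708  0.004 ]
 [ 0.5981 -0.2531  0.004 ]] [ 0.5537 -0.2012  0.004 ]
[[ 0.5102 -0.21    0.034 ]
 [ 0.5177 -0.1759  0.034 ]
 [ 0.567  -0.1856  0.034 ]
 [ 0.5589 -0.2221  0.034 ]] [ 0.5385 -0.1984  0.034 ]
(np.float64(-11.197697565353758), np.float64(0.10925257264695729)) (np.float64(-11.671327587283894), np.float64(0.1092724021231362)) (np.float64(77.53195140644127), np.float64(0.08339358360339434)) (np.float64(77.55650047336772), np.float64(0.08429629194041527)) (np.float64(-11.067368443482756), np.float64(0.05017939923212236)) (np.float64(-13.912016646001373), np.float64(0.05018987945131706)) (np.float64(77.53719133887452), np.float64(0.03493399887477084)) (np.float64(77.55144132309984), np.float64(0.037425339699557914))
```

```bash
python3 -m crank '[{"gripper":85,"travel":[2.7,-3.6,40],"twist":[0,0,0]},{"gripper":85,"travel":[0,0,40],"twist":[0,0,0]},{"gripper":85,"travel":[0,0,35],"twist":[0,0,0]},{"gripper":85,"travel":[0,0,20],"twist":[0,0,0]},{"gripper":85,"travel":[0,0,8.5],"twist":[0,0,0]},{"gripper":60,"travel":[0,0,0],"twist":[0,0,0]},{"gripper":45,"travel":[0,0,0],"twist":[0,0,0]},{"gripper":45,"travel":[0,0,0],"twist":[0,0,0]},{"gripper":45,"travel":[0,0,0],"twist":[0,0,0]}]' 60; python3 - <<'E'
from h import *
im=bot.camera("wrist");cv2.imwrite("pics/w2.png",im[:,:,::-1])
E
```

```text
time: 3.28
ee_pos: [0.5389, -0.199, 0.0084]
tcp_rot: [-180.0, 0.1, 167.3]
wrist_force: [0.2, -0.6, -0.7]
opening: 0.0451
grasp_force: 0.0
```

View pics/w2.png

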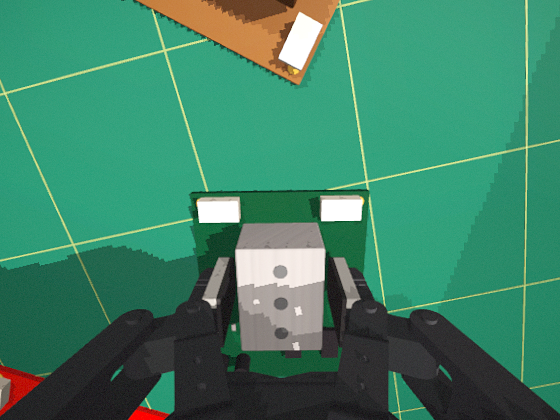

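The can sits centred between the fingers, which are clear of the board. I'll grip and lift.

```bash
python3 -m crank '[{"gripper":25,"travel":[0,0,0],"twist":[0,0,0]},{"gripper":25,"travel":[0,0,0],"twist":[0,0,0]},{"gripper":25,"travel":[0,0,0],"twist":[0,0,0]},{"gripper":25,"travel":[0,0,0],"twist":[0,0,0]},{"gripper":25,"travel":[0,0,-10],"twist":[0,0,0]},{"gripper":25,"travel":[0,0,-25],"twist":[0,0,0]},{"gripper":25,"travel":[0,0,-25],"twist":[0,0,0]},{"gripper":25,"travel":[0,0,-25],"twist":[0,0,0]},{"gripper":25,"travel":[0,0,-15],"twist":[0,0,0]},{"gripper":25,"travel":[0,0,0],"twist":[0,0,0]}]' 80
```

```text
time: 4.58
ee_pos: [0.539, -0.1991, 0.1086]
tcp_rot: [-180.0, 0.1, 167.3]
wrist_force: [0.1, -0.3, -1.8]
opening: 0.0346
grasp_force: 80.4
```

```bash
python3 -m crank '[{"gripper":25,"travel":[0,0,-10],"twist":[0,0,-0.111]},{"gripper":25,"travel":[0,0,-10],"twist":[0,0,-0.111]},{"gripper":25,"travel":[-4,30,-6],"twist":[0,0,0]},{"gripper":25,"travel":[-8,45,-5],"twist":[0,0,0]},{"gripper":25,"travel":[-8,45,-5],"twist":[0,0,0]},{"gripper":25,"travel":[-8,45,-5],"twist":[0,0,0]},{"gripper":25,"travel":[-8,45,0],"twist":[0,0,0]},{"gripper":25,"travel":[-8,45,0],"twist":[0,0,0]},{"gripper":25,"travel":[-7,24,0],"twist":[0,0,0]},{"gripper":25,"travel":[0,0,0],"twist":[0,0,0]},{"gripper":25,"travel":[0,0,0],"twist":[0,0,0]}]' 80; python3 - <<'E'
from h import *
c=bot.calibration("wrist");np.save("c3.npy",c,allow_pickle=True)
im=bot.camera("wrist");cv2.imwrite("pics/w3.png",im[:,:,::-1])
E
```

```text
time: 5.95
ee_pos: [0.5888, 0.0797, 0.1478]
tcp_rot: [-180.0, -0.1, -179.9]
wrist_force: [0.5, -0.5, -2.4]
opening: 0.0344
grasp_force: 80.5
```

View pics/w3.png

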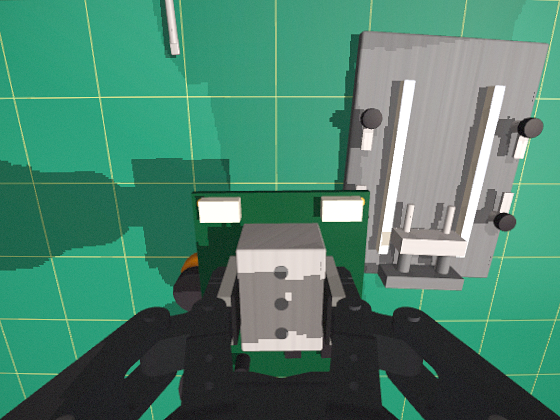

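The wrist view shows the whole holder. Rail upper ends are at (404–415,81) and (493–504,87), base corners at (362,32), (547,44) and (490,277), and the jaw is at (395–465,229–255). The held board's rear corners are at (192,192) and (369,191). Next I'll fit the holder pose.

```bash
python3 - <<'E'
from h import *
from scipy.optimize import least_squares
np.set_printoptions(precision=4,suppress=True)
c=np.load("c3.npy",allow_pickle=True).item()
H=np.array([[-70,32+8-80,22],[-70,-32,22],[-70,32,22],[-70,40,22],[-105,-75,12],[-105,75,12],[105,75,12]])/1e3
uv=np.array([[404,81],[415,81],[493,87],[504,87],[362,32],[547,44],[490,277]])
W=lambda p,H:np.c_[H[:,:2]@R.from_euler('z',p[2]).as_matrix()[:2,:2].T+p[:2],H[:,2]]
s=least_squares(lambda p:(proj(c,W(p,H))-uv).ravel(),[.564,.212,0],loss='soft_l1',x_scale=[.01,.01,.05])
p=s.x;print(p[:2],np.degrees(p[2]));print((proj(c,W(p,H))-uv))
J=np.array([[55,-28,40],[55,28,40],[69,28,40],[69,-28,40],[78,-40,22],[92,-28,38],[104,28,38]])/1e3
im=cv2.imread("pics/w3.png")
for q,col in((proj(c,W(p,H)),(0,0,255)),(proj(c,W(p,J)),(255,0,255))):
    for u in q: cv2.circle(im,tuple(np.int32(np.round(u*16))),16,col,-1,shift=4)
cv2.imwrite("pics/w3o.png",cv2.resize(im[20:300,330:560],None,fx=2.1,fy=2.1))
E=bot.get_obs();print(E['ee_pos'],E['tcp_rot'])
B=world(c,[[192,192],[369,191]],E['ee_pos'][2]-.0084+.004);print(B, B.mean(0)[:2]-E['ee_pos'][:2],np.linalg.norm(B[1]-B[0]),np.degrees(np.arctan2(B[1,1]-B[0,1],B[1,0]-B[0,0])))
E
```

```text
[0.5641 0.2129] -2.1803593491123388
[[-0.024   0.5066]
 [-0.8549  1.0097]
 [ 1.4564 -0.7882]
 [ 0.3442 -0.2419]
 [-0.8286  0.0474]
 [ 2.3806 -1.0748]
 [-1.643   1.3394]]
[0.5889 0.0794 0.1481] [-179.9796   -0.0651 -179.9669]
[[0.5483 0.0384 0.1437]
 [0.5477 0.1216 0.1437]] [-0.0409  0.0006] 0.08319616469563816 90.41928746038283
```

View pics/w3o.png

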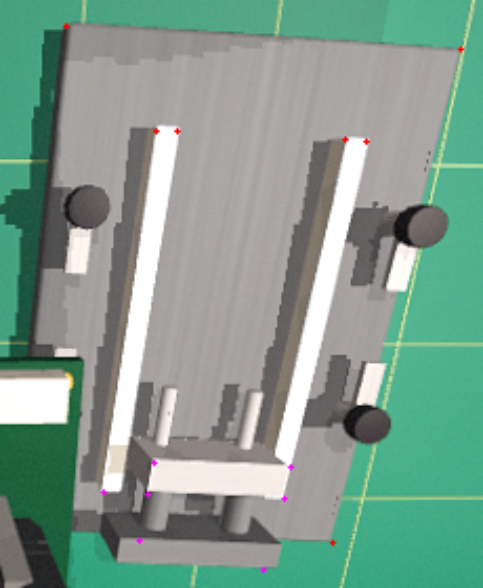

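Holder fit: (0.564, 0.213) with yaw about -2°, and the jaw overlay matches. The board is square in the grip, with its edge about 69 mm ahead of the TCP. I'll go above the rails behind the jaw, stop high, and check from the side, including the two rods in front of the jaw.

```bash
python3 -m crank '[{"gripper":25,"travel":[16,32,0],"twist":[0,0,0]},{"gripper":25,"travel":[16,34,0],"twist":[0,0,0]},{"gripper":25,"travel":[16,34,0],"twist":[0,0,0]},{"gripper":25,"travel":[16.8,34.4,10],"twist":[0,0,0]},{"gripper":25,"travel":[0,0,26],"twist":[0,0,0.035]},{"gripper":25,"travel":[0,0,26],"twist":[0,0,0]},{"gripper":25,"travel":[0,0,26],"twist":[0,0,0]},{"gripper":25,"travel":[0,0,0],"twist":[0,0,0]},{"gripper":25,"travel":[0,0,0],"twist":[0,0,0]}]' 80; python3 - <<'E'
from h import *
im=bot.camera("side")[:,:,::-1].copy();cv2.imwrite("pics/s2.png",im)
c=np.load("c3.npy",allow_pickle=True).item();cs=bot.calibration("side")
big=cv2.resize(im[250:400,110:290],None,fx=4,fy=4,interpolation=2)
for z,col in((.017,(0,0,255)),(.024,(255,0,255)),(.032,(255,255,0))):
    w=world(c,[[408.6,204.3],[450,206]],z);print(z,w)
    for u in proj(cs,w): cv2.circle(big,tuple(np.int32((u-[110,250])*4)),3,col,-1)
cv2.imwrite("pics/s2c.png",big)
E
```

```text
time: 7.12
ee_pos: [0.5248, 0.214, 0.0619]
tcp_rot: [180.0, 0.1, 178.0]
wrist_force: [0.6, 0.2, -2.0]
opening: 0.035
grasp_force: 80.5
0.017 [[0.59421919 0.19322124 0.017     ]
 [0.59574106 0.2305491  0.017     ]]
0.024 [[0.59200885 0.19034064 0.024     ]
 [0.59349188 0.22671594 0.024     ]]
0.032 [[0.58948274 0.18704853 0.032     ]
 [0.59092138 0.22233519 0.032     ]]
```

View pics/s2c.png

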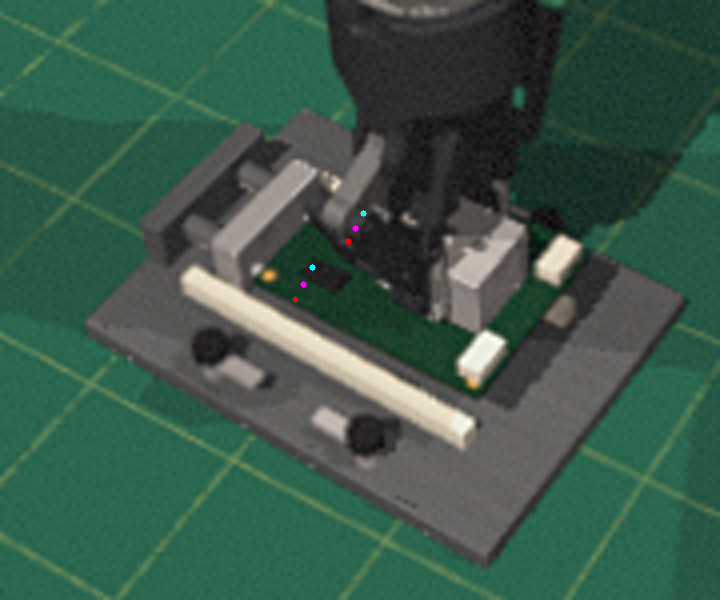

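By symmetry the rods come out at about 17 mm height, below the board's plane, so the path is clear. I'll descend.

```bash
python3 -m crank '[{"gripper":25,"travel":[0,0,15],"twist":[0,0,0]},{"gripper":25,"travel":[0,0,10],"twist":[0,0,0]},{"gripper":25,"travel":[0,0,3],"twist":[0,0,0]},{"gripper":25,"travel":[0,0,1.5],"twist":[0,0,0]},{"gripper":25,"travel":[0,0,0],"twist":[0,0,0]},{"gripper":25,"travel":[0,0,0],"twist":[0,0,0]}]' 80
```

```text
time: 7.92
ee_pos: [0.5245, 0.2145, 0.0316]
tcp_rot: [180.0, 0.0, 178.1]
wrist_force: [0.5, 0.9, -1.7]
opening: 0.0345
grasp_force: 80.5
```

```bash
python3 -m crank '[{"gripper":25,"travel":[0,0,0.7],"twist":[0,0,0]},{"gripper":25,"travel":[0,0,0.5],"twist":[0,0,0]},{"gripper":25,"travel":[0,0,0],"twist":[0,0,0]},{"gripper":25,"travel":[0,0,0],"twist":[0,0,0]}]' 80
```

```text
time: 8.43
ee_pos: [0.5244, 0.2145, 0.0304]
tcp_rot: [180.0, 0.0, 178.1]
wrist_force: [-1.3, -1.1, 1.6]
opening: 0.0348
grasp_force: 81.0
```

Rail contact registers as about 3.5 N upward. Now I'll slide towards the jaw.

```bash
python3 -m crank '[{"gripper":25,"travel":[-6,0,0],"twist":[0,0,0]},{"gripper":25,"travel":[-6,0,0],"twist":[0,0,0]},{"gripper":25,"travel":[-5,0,0],"twist":[0,0,0]},{"gripper":25,"travel":[-4,0,0],"twist":[0,0,0]},{"gripper":25,"travel":[0,0,0],"twist":[0,0,0]},{"gripper":25,"travel":[0,0,0],"twist":[0,0,0]}]' 80;python3 -m crank '[{"gripper":25,"travel":[-1.5,0,0],"twist":[0,0,0]},{"gripper":25,"travel":[-1.5,0,0],"twist":[0,0,0]},{"gripper":25,"travel":[-1.5,0,0],"twist":[0,0,0]},{"gripper":25,"travel":[-1.5,0,0],"twist":[0,0,0]},{"gripper":25,"travel":[0,0,0],"twist":[0,0,0]},{"gripper":25,"travel":[0,0,0],"twist":[0,0,0]}]' 80
```

```text
time: 9.18
ee_pos: [0.5461, 0.2138, 0.0304]
tcp_rot: [180.0, 0.1, 178.1]
wrist_force: [2.2, 0.1, 3.7]
opening: 0.0346
grasp_force: 81.3
time: 9.93
ee_pos: [0.5502, 0.2137, 0.0304]
tcp_rot: [180.0, -0.1, 178.1]
wrist_force: [-7.9, -0.2, 9.5]
opening: 0.0346
grasp_force: 81.9
```

```bash
python3 -m crank '[{"gripper":25,"travel":[0,0,-0.4],"twist":[0,0,0]},{"gripper":25,"travel":[0,0,0],"twist":[0,0,0]},{"gripper":25,"travel":[0,0,0],"twist":[0,0,0]}]' 80;python3 -m crank '[{"gripper":25,"travel":[-1.5,0,0],"twist":[0,0,0]},{"gripper":25,"travel":[-1.5,0,0],"twist":[0,0,0]},{"gripper":25,"travel":[0,0,0],"twist":[0,0,0]},{"gripper":25,"travel":[0,0,0],"twist":[0,0,0]},{"gripper":25,"travel":[0,0,0],"twist":[0,0,0]}]' 80
```

```text
time: 10.3
ee_pos: [0.5502, 0.2136, 0.0303]
tcp_rot: [180.0, -0.1, 178.1]
wrist_force: [-7.7, 1.7, 5.4]
opening: 0.035
grasp_force: 81.5
time: 10.92
ee_pos: [0.5529, 0.2135, 0.0304]
tcp_rot: [180.0, -0.2, 178.1]
wrist_force: [-9.1, -0.1, 7.6]
opening: 0.0348
grasp_force: 81.7
```

```bash
python3 -m crank '[{"gripper":25,"travel":[0,0,-0.6],"twist":[0,0,0]},{"gripper":25,"travel":[0,0,0],"twist":[0,0,0]},{"gripper":25,"travel":[0,0,0],"twist":[0,0,0]}]' 80;python3 -m crank '[{"gripper":25,"travel":[-1.5,0,0],"twist":[0,0,0]},{"gripper":25,"travel":[-1.5,0,0],"twist":[0,0,0]},{"gripper":25,"travel":[0,0,0],"twist":[0,0,0]},{"gripper":25,"travel":[0,0,0],"twist":[0,0,0]},{"gripper":25,"travel":[0,0,0],"twist":[0,0,0]}]' 80; python3 - <<'E'
from h import *
c=bot.calibration("side");im=bot.camera("side")[:,:,::-1]
p=np.array([.5641,.2129]);a=np.radians(-2.18);r=np.array([[np.cos(a),-np.sin(a)],[np.sin(a),np.cos(a)]])
big=cv2.resize(im[265:345,125:245],None,fx=6.6,fy=6.6,interpolation=2)
for d,col in((0,(0,0,255)),(5,(0,255,255)),(10,(255,0,255))):
    P=np.array([[55+d,28,40],[55+d,-28,40]])/1e3
    W=np.c_[P[:,:2]@r.T+p,P[:,2]]; u=np.int32((proj(c,W)+.5-[125,265])*6.6); cv2.line(big,tuple(u[0]),tuple(u[1]),col,1)
cv2.imwrite("pics/s3.png",big)
E
```

```text
time: 11.3
ee_pos: [0.5529, 0.2135, 0.0304]
tcp_rot: [-180.0, -0.2, 178.1]
wrist_force: [-6.2, 1.0, 3.5]
opening: 0.0349
grasp_force: 81.1
time: 11.92
ee_pos: [0.5556, 0.2134, 0.0305]
tcp_rot: [-180.0, -0.2, 178.1]
wrist_force: [-7.6, 0.8, 4.2]
opening: 0.0349
grasp_force: 81.2
```

View pics/s3.png

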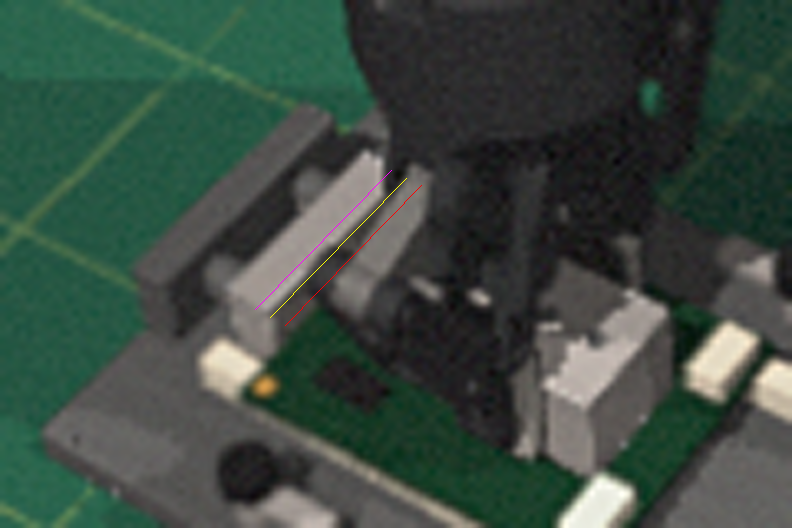

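The jaw edge lies between the 5 and 10 mm overlay lines, at about 7 mm. Force (about 7.6 N total including rail friction) and TCP position agree, so I'll advance 3 mm more and hold.

```bash
python3 -m crank '[{"gripper":25,"travel":[-1.5,0,0],"twist":[0,0,0]},{"gripper":25,"travel":[-1.5,0,0],"twist":[0,0,0]},{"gripper":25,"travel":[0,0,0],"twist":[0,0,0]},{"gripper":25,"travel":[0,0,0],"twist":[0,0,0]},{"gripper":25,"travel":[0,0,0],"twist":[0,0,0]},{"gripper":25,"travel":[0,0,-0.3],"twist":[0,0,0]},{"gripper":25,"travel":[0,0,0],"twist":[0,0,0]},{"gripper":25,"travel":[0,0,0],"twist":[0,0,0]}]' 80; python3 - <<'E'
from h import *
c=bot.calibration("side");im=bot.camera("side")[:,:,::-1].copy();cv2.imwrite("pics/s4.png",im)
# jaw shift against rest pictures: template = jaw's near end in the rest picture
a=np.radians(-2.18);X=lambda d:proj(c,np.array([[.5641+(.062+d)*np.cos(a)-.022*np.sin(a),.2129+(.062+d)*np.sin(a)+.022*np.cos(a),.036]]))[0]
u0=X(0);u=np.int32(u0);g=(X(.01)-u0)/10
for ref in("side0","s2"):
    A=cv2.imread(f"pics/{ref}.png",0);B=cv2.cvtColor(im,cv2.COLOR_BGR2GRAY)
    f=8;T=cv2.resize(A[u[1]-7:u[1]+9,u[0]-11:u[0]+6],None,fx=f,fy=f,interpolation=2);S=cv2.resize(B[u[1]-17:u[1]+19,u[0]-21:u[0]+16],None,fx=f,fy=f,interpolation=2)
    _,s,_,l=cv2.minMaxLoc(cv2.matchTemplate(S,T,cv2.TM_CCOEFF_NORMED));d=np.array(l)/f-10
    print(ref,s,d,"mm",d@g/(g@g),"perp px",d[0]*g[1]-d[1]*g[0])
o=[bot.get_obs()];bot.camera("scene");o.append(bot.get_obs());bot.camera("scene");o.append(bot.get_obs())
for q in o: print(q['wrist_force'],q['ee_pos'])
E
```

```text
time: 12.98
ee_pos: [0.5582, 0.2133, 0.0306]
tcp_rot: [-180.0, -0.2, 178.1]
wrist_force: [-9.0, 0.9, 3.6]
opening: 0.0348
grasp_force: 81.2
side0 0.7116822600364685 [-4.25  -2.125] mm 9.271308348691562 perp px 0.06771745387371264
s2 0.6527538895606995 [-4.    -2.125] mm 8.841082231284433 perp px 0.007274655922777318
[-9.51015603  1.09016184  4.16856497] [0.55822294 0.21327768 0.03054672]
[-9.33915076  0.97616258  3.80580554] [0.55822184 0.21329019 0.03054492]
[-8.6645827   1.68671725  3.88529081] [0.55820277 0.21327844 0.03052497]
```

The jaw travel measures about 9 mm (about 7.4 N). I'll nudge it slightly and then hold for over 3 s.

```bash
R='{"gripper":25,"travel":[0,0,0],"twist":[0,0,0]}'; python3 -m crank '[{"gripper":25,"travel":[-0.8,0,0],"twist":[0,0,0]},{"gripper":25,"travel":[0,0,0],"twist":[0,0,0]},{"gripper":25,"travel":[0,0,0],"twist":[0,0,0]},{"gripper":25,"travel":[0,0,0],"twist":[0,0,0]},{"gripper":25,"travel":[0,0,0],"twist":[0,0,0]},{"gripper":25,"travel":[0,0,0],"twist":[0,0,0]},{"gripper":25,"travel":[0,0,0],"twist":[0,0,0]},{"gripper":25,"travel":[0,0,0],"twist":[0,0,0]},{"gripper":25,"travel":[0,0,0],"twist":[0,0,0]},{"gripper":25,"travel":[0,0,0],"twist":[0,0,0]},{"gripper":25,"travel":[0,0,0],"twist":[0,0,0]},{"gripper":25,"travel":[0,0,0],"twist":[0,0,0]}]' 80
python3 -m crank '[{"gripper":25,"travel":[0,0,0],"twist":[0,0,0]},{"gripper":25,"travel":[0,0,0],"twist":[0,0,0]},{"gripper":25,"travel":[0,0,0],"twist":[0,0,0]},{"gripper":25,"travel":[0,0,0],"twist":[0,0,0]},{"gripper":25,"travel":[0,0,0],"twist":[0,0,0]},{"gripper":25,"travel":[0,0,0],"twist":[0,0,0]},{"gripper":25,"travel":[0,0,0],"twist":[0,0,0]},{"gripper":25,"travel":[0,0,0],"twist":[0,0,0]},{"gripper":25,"travel":[0,0,0],"twist":[0,0,0]},{"gripper":25,"travel":[0,0,0],"twist":[0,0,0]},{"gripper":25,"travel":[0,0,0],"twist":[0,0,0]},{"gripper":25,"travel":[0,0,0],"twist":[0,0,0]}]' 80
python3 -m crank '[{"gripper":25,"travel":[0,0,0],"twist":[0,0,0]},{"gripper":25,"travel":[0,0,0],"twist":[0,0,0]},{"gripper":25,"travel":[0,0,0],"twist":[0,0,0]},{"gripper":25,"travel":[0,0,0],"twist":[0,0,0]},{"gripper":25,"travel":[0,0,0],"twist":[0,0,0]},{"gripper":25,"travel":[0,0,0],"twist":[0,0,0]}]' 80
python3 - <<'E'
from h import *
cv2.imwrite("pics/s5.png",cv2.resize(np.hstack([bot.camera("side")[250:400,110:290],bot.camera("scene")[170:320,320:500]])[:,:,::-1],None,fx=2.2,fy=2.2,interpolation=2))
E
```

```text
time: 14.62
ee_pos: [0.5588, 0.2132, 0.0305]
tcp_rot: [-180.0, -0.3, 178.1]
wrist_force: [-10.6, 1.1, 4.4]
opening: 0.0347
grasp_force: 81.2
time: 16.12
ee_pos: [0.5588, 0.2132, 0.0305]
tcp_rot: [-180.0, -0.3, 178.1]
wrist_force: [-10.7, 0.4, 4.8]
opening: 0.0347
grasp_force: 81.2
time: 16.88
ee_pos: [0.5588, 0.2133, 0.0305]
tcp_rot: [-180.0, -0.3, 178.1]
wrist_force: [-10.8, -0.4, 3.8]
opening: 0.0346
grasp_force: 81.2
```

View pics/s5.png

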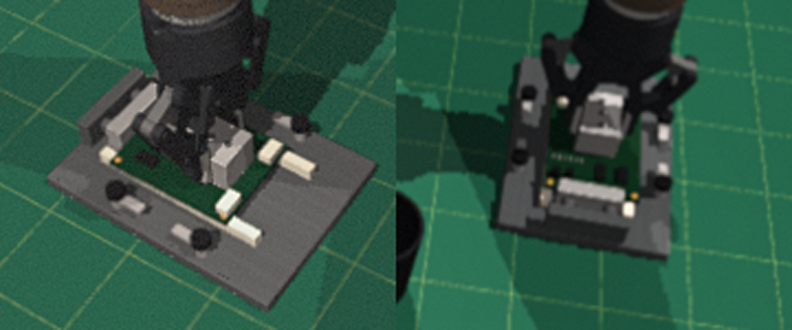

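The board lies flat and square on the rails, with its edge on the displaced jaw. Every estimate puts the push between 5 and 11 N, so I'm handing in.

```bash
python3 -c "
from workcell import bot
print(bot.job_done())"
```

```text
the job is handed in; nothing more can be done
None
```

The job is handed in with the gripper still holding the board flat, centred and square on the rails, its far edge pressing the jaw back about 9–10 mm (about 8 N by camera and position estimate; the wrist reads 10.7 N including rail friction), held for over 3 s; the hand-in call returned no verdict.

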